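Load a vial into a spring-fed vial magazine

TASK

Load the tallest of the vials into the spring-fed vial magazine. Pull the follower back by its knob until it catches and stays back, stand the vial upright on the track floor between the follower and the front stop, then nudge the follower forward out of its catch so that it closes and clamps the upright vial against the front stop. Let go of everything.

Things in the scene. Friction and masses are not known exactly. Their poses are not given: they have to be found in the camera images.
- magazine: Fixed vial magazine, plate 205x70 mm. Origin: on the worktop below the front stop's inner face, mid-width; x: along the track, from stop to back; z up. Track floor 6 mm up, channel 36 mm wide, side walls' tops 14 mm up. Stop: 12 mm thick, 40 wide, top 36 mm up. Drive housing at x 110-180, top 35 mm up. Stand the vial at about x = 28 mm while the follower is back; clamped, its axis is at x = 11.
- knob (a point): Follower's knob: upright round steel post, diameter 16 mm, bare from 31 to 62 mm above the worktop, with a black cap of diameter 22 mm on it (top at 72 mm). The point lies on its axis, 52 mm above the worktop: grip or push here. The follower's face (33 mm wide, top 33 mm up) is 25 mm ahead of the axis; its block ends 20 mm behind it, top 31 mm up.
- follower (a joint): Follower's travel along magazine +x in m = gap from its face to the stop. 0: closed (the start); 0.060: back stop. Damped spring, closes with 4 to 6 N; moving it at 0.06 m/s adds 3 N. Past 0.050 it catches: it goes on to 0.060 and stays. To free it push the knob 12 mm or more forward, at most 7 N; it then runs forward by itself in about 1 s. With the vial clamped: 0.022.
- vial_mid (a point): Tallest vial: dark brown, black ribbed cap, 53 mm tall, about 20 g; body 22 mm in diameter, cap 17 mm from 38 mm up. The point is on its axis, 26.5 mm above its foot; z along the axis, up. It stands among white vials 35 to 41 mm tall on a fixed white mat 2 mm thick. Hold it by the middle or higher: the fingers then clear the track walls.
Not all that is in view belongs to the job. Leave any purple look-alike of the part that bears vial_mid alone.

How it is judged (in metres and radians):
On the way, in this order (a step that is already met when the one before it is completed fails the run):
1. the follower is pulled back past its catch and stays back (value of joint follower above 0.05 m), for 0.3 s.
2. the tall vial stands upright on the track floor between the front stop and the follower, which is still back (x of vial_mid in the frame of magazine between 0.005 and 0.056 m and y of vial_mid in the frame of magazine between -0.012 and 0.012 m and z of vial_mid in the frame of magazine between 0.026 and 0.04 m and angle between vial_mid's own z axis and vertical below 0.17 rad and value of joint follower above 0.048 m), for 0.2 s.
At the end, for the whole second after the job is handed in: The tallest vial stands upright (within 10 degrees) on the track floor against the front stop (its axis 4 to 20 mm behind the stop's face, within 12 mm of mid-track, its middle 26 to 40 mm above the magazine's underside), and the sprung follower has closed onto it (travel 15 to 29 mm) (x of vial_mid in the frame of magazine between 0.004 and 0.02 m and y of vial_mid in the frame of magazine between -0.012 and 0.012 m and z of vial_mid in the frame of magazine between 0.026 and 0.04 m and angle between vial_mid's own z axis and vertical below 0.17 rad and value of joint follower between 0.015 and 0.029 m); the robot touches nothing.
It also fails if it takes over 58 s, if anything falls off the work surface, if the arm or the gripper's body presses on something with over 40 N, if the wrist force passes 120 N, or if a joint passes its speed limit or range.

ROBOT

A 6-joint arm with a two-finger parallel gripper is mounted at the origin on a cart in front of the work surface, level with it; the furniture and walls round the work are solid. World frame = base frame: x ahead of the robot, y to its left, z up, the work surface at z = 0. Lengths are in mm, angles in rad, forces in N, time in s.
With the tool pointing down it reaches from about 300 to 775 mm from the base axis. Payload 14.6 kg.
Tool frame: the origin (TCP) lies between the finger pads; the fingertips stand 19 mm ahead of it and the grasp point (between the pads) is the TCP; z points along the fingers, y is the line along which they close (so a half turn about z gives the same grasp; the last joint's range is limited). The gripper opens to 94 mm and grips with 3 to 60 N. Pads are 16 mm wide; open, the fingers measure 119 mm over their backs; the gripper's body (75 mm by 177 mm) begins 78 mm behind the grasp point.
Start: joints at [-1.295, 0.3, 1.521, -0, 1.321, -0.067], TCP at [184.862, -517.992, 198.346] pointing down, gripper open.
Joint ranges: [-3.03, 3.03], [-0.79, 2.21], [0.23, 2.52], [-1.04, 4.18], [0, 3.07], [-2.55, 2.55]. Speed limits (rad/s): [2.22, 2.22, 2.57, 3.14, 3.14, 3.14].

INTERFACE

Orientations are given as [roll, pitch, yaw] about the fixed x, y, z axes, in that order (R = Rz(yaw) Ry(pitch) Rx(roll)).
In Python, from cell import monitor, imaging, job, find_in, trace gives the robot as it stands. The module is installed in compiled form; this text tells all that it offers.
- The arm moves only by the tool arm_command, never from a script. Its argument "steps" is a list of rows, each a list of 5 numbers: the opening, from 0 (shut) to 1 (fully open), then the shift along the tool's x, y, z in mm, then the turn about the tool's z in degrees. In form: [[gripper, dx, dy, dz, turn], ...]. A call has 1 to 20 rows; each row is the pose to reach, as a shift and turn from the pose commanded when the call began, along the tool's axes at that moment; what a row does not reach only later rows make up. A row lasts 1/8 s, in which the tool goes at most 62.5 mm and 10.7 degrees, less where a joint would pass 70% of its speed; a pose out of reach is approached as far as the arm can. A call with a gripper value outside its range is refused whole. The fingers move at their own pace and stop on an object; "force" is the grip in N (left out, the last holds). Time passes only in rows, so rows that repeat a pose let the fingers close. It gives the time, the measured TCP pose, the force, the opening and the grip force at its end, in the units of the state.
- monitor.read_state(): the state, without advancing time (a new reading comes with each control period).
- imaging.camera(name): name is "scene" or "top" or "wrist"; returns a dict with "img" (400x640x3 uint8, red, green, blue), "mtx" (3x3 intrinsics, pixels), "D" ([k1, k2, p1, p2, k3] as OpenCV has them; the pictures are not rectified), "view" (4x4, takes a point from world to camera coordinates). Camera axes: x right, y down, z forward; pixel columns grow to the right and rows downward; lengths in mm; the calibration is good to about 2 mm. A picture is of the moment at which its call begins. There is no depth.
- job.sign_off(): hands the job in; it is judged then, once.
Trained networks look in a picture, given as the dict that the camera call returned (one of the last four; its "shot" number tells which), for a name from the list of things; names that differ only in an ending like _2 or _b are one class to them, and where a whole thing is asked for, a point or a joint stands for the part that bears it (a point fixed in the world has none). Each returns a list of dicts, best first, with "p" (0 to 1); they miss things now and then, are a little off and sometimes report something else, mostly with a low value. They report only what shows in the picture. A call takes as long as a camera call. They do not tell look-alikes from the thing itself.
- find_in(picture, target): "rect" ([centre column, centre row, width, height] in pixels, round what is visible of it).
- trace(picture, target): "region" (400x640 bool, what is visible of it) and "rect" ([centre column, centre row, width, height] in pixels, round what is visible of it).
The state is a dict: "clock": time; "joints": joint angles; "qd": joint speeds; "effort": joint torques, N m; "eef_pos": TCP position; "eef_rot": TCP orientation; "wrist_force": force on the tool from outside, world axes, zero at the start; "moment": the same for the moment, N m; "finger_gap": finger opening in mm; "finger_force": force on a finger pad.
Only numpy, scipy, OpenCV 4.12 (cv2) and the standard library are available. Lean on these libraries where they do the work, as an engineer would, in place of code of your own. Each camera call takes 0.05 s, during which the arm holds its last target. There are 200 camera calls.

## Working session

There is one attempt and no reset: what is moved stays moved. The work goes in short steps, Python scripts to look and compute and a tool call to move; the robot and the scene stay as the last step left them, time stands still between calls to the robot, and variables do not carry over. Pictures are saved under pics/ and viewed, at most 13 in all, crops included, and the job is handed in when it is done.

Besides the shell and the picture viewer there is one more tool, called after "Emit:" as name([rows], argument=value, ...), one row to a line, values as JSON. arm_command: Moves the arm, as the interface text tells. Its arguments: {"type":"object","properties":{"steps":{"type":"array","items":{"type":"array","items":{"type":"number"}}},"force":{"type":"number"}},"required":["steps"]}

```bash
mkdir -p pics
cat > h.py <<'E'
import numpy as np, cv2
from cell import monitor, imaging, job, find_in, trace
def ray(c,px):
    u=cv2.undistortPoints(np.array([[px]],float),c["mtx"],np.array(c["D"],float))[0,0]
    V=np.array(c["view"]);R=V[:3,:3];t=V[:3,3]
    return -R.T@t, R.T@np.array([u[0],u[1],1.])
def at_z(c,px,z):
    o,d=ray(c,px);return o+d*(z-o[2])/d[2]
def proj(c,P):
    V=np.array(c["view"]);r=cv2.Rodrigues(V[:3,:3])[0]
    return cv2.projectPoints(np.array(P,float).reshape(-1,1,3),r,V[:3,3],c["mtx"],np.array(c["D"],float))[0][:,0]
def save(c,n): cv2.imwrite("pics/"+n,c["img"][:,:,::-1])
E
python3 - <<'E'
from h import *
np.set_printoptions(precision=1,suppress=True)
s=monitor.read_state();print(s["clock"],s["eef_pos"],s["eef_rot"],s["finger_gap"])
for n in["scene","top"]:
    c=imaging.camera(n);save(c,n+".png");print(n,ray(c,[320,200]))
    for t in["magazine","knob","vial_mid"]:
        for f in find_in(c,t)[:4]:print(t,np.array(f["rect"]),round(f["p"],2))
E
```

```text
0.0 [ 184.8 -517.7  197.8] [-3.1 -0.   0.3] 93.81158266636449
scene (array([156.2, 769.3, 513.8]), array([ 0.4, -0.7, -0.5]))
magazine [379.  190.7  85.6  40.5] 0.64
knob [365.4 179.7  43.2  24.8] 0.59
vial_mid [313.6 198.7  10.1  23.3] 0.65
vial_mid [285.  213.4  11.8  22.6] 0.64
top (array([453.2, 125.8, 925.2]), array([ 0.1, -0. , -1. ]))
magazine [414.1 249.4  65.5 112.5] 0.9
knob [409.2 231.8  29.4  59.8] 0.95
vial_mid [303.9 175.8  11.1  15.3] 0.53
```

View pics/scene.png

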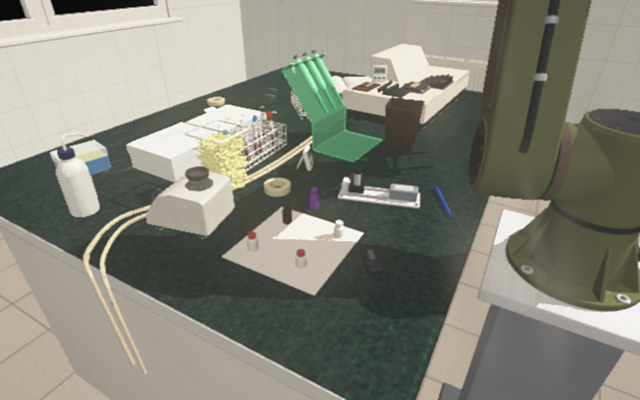

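View pics/top.png

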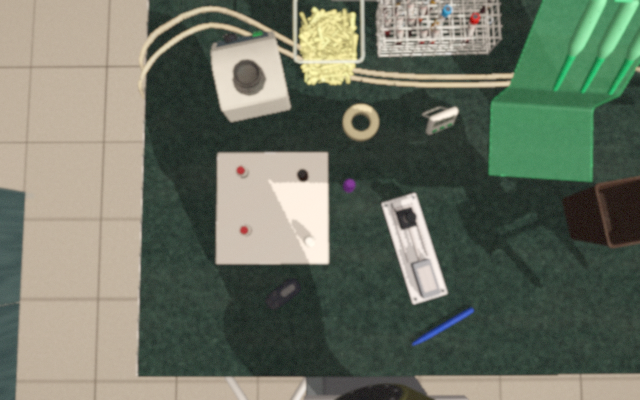

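The scene view shows the dark vial at (287,214) and the purple look-alike at (314,198). In the top view, the dark vial is at (303,175), purple at (350,185), the black knob at about (406,216), the stop end at about (398,200) and the housing at about (427,280).

Run:
```python
from h import *
np.set_printoptions(precision=1,suppress=True)
c=imaging.camera("top");print(c["mtx"],c["D"])
print("vial",at_z(c,[303,175],53)); print("purple",at_z(c,[350,185],53))
print("knob",at_z(c,[406,216],72))
m=trace(c,"magazine")[0]["region"]
r=cv2.minAreaRect(np.argwhere(m)[:,::-1].astype(np.float32))
b=cv2.boxPoints(r);print(b);print([at_z(c,p,4) for p in b])
k=trace(c,"knob");print([x["rect"] for x in k])
im=c["img"].astype(int)
for n,(u,v) in dict(vial=(303,175),knob=(406,216)).items():
    w=im[v-14:v+15,u-14:u+15].sum(2)<120
    l,lab,st,ce=cv2.connectedComponentsWithStats(w.astype(np.uint8));
    for i in range(1,l):
        if st[i,4]>15:print(n,st[i],ce[i]+[u-14,v-14])
big=cv2.resize(np.hstack([c["img"][150:310,285:325],c["img"][150:310,370:460]]),None,fx=3.7,fy=3.7,interpolation=cv2.INTER_CUBIC)
cv2.imwrite("pics/crop.png",big[:,:,::-1])
```

```text
[[467.    0.  320. ]
 [  0.  467.  199.2]
 [  0.    0.    1. ]] [-0.  0.  0.  0.  0.]
vial [576.8 156.8  53. ]
purple [557.6  68.4  53. ]
knob [497.8 -32.3  72. ]
[[379.4 202.9]
 [414.3 191.7]
 [447.3 294. ]
 [412.4 305.3]]
[array([527.4,   7.4,   4. ]), array([549.7, -62.4,   4. ]), array([ 349. , -122.6,    4. ]), array([327.7, -54. ,   4. ])]
[[408.6, 231.2, 26.0, 51.9]]
```

View pics/crop.png

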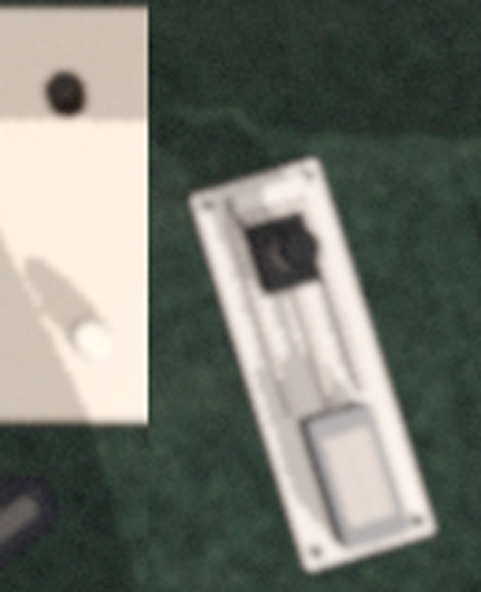

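```bash
cat >> h.py <<'E'
def rel(target):
    s=monitor.read_state();y=s["eef_rot"][2];d=np.array(target)-s["eef_pos"]
    c,sn=np.cos(y),np.sin(y)
    print("clock",s["clock"],"pos",s["eef_pos"],"rot",s["eef_rot"],"rel tool",[round(float(v),1) for v in(d[0]*c+d[1]*sn,d[0]*sn-d[1]*c,-d[2])])
E
python3 - <<'E'
from h import *
rel([519,-33,150])
E
```

```text
clock 0.55 pos [ 184.85433042 -517.97184984  198.32249791] rot [-3.14152154e+00 -2.52947310e-05  3.42747691e-01] rel tool [477.7, -344.5, 48.3]
```

Emit:
arm_command([
  [1, 477, -344, 20, 2.7],
  [1, 477, -344, 20, 2.7],
  [1, 477, -344, 20, 2.7],
  [1, 477, -344, 20, 2.7],
  [1, 477, -344, 20, 2.7],
  [1, 477, -344, 20, 2.7],
  [1, 477, -344, 20, 2.7],
  [1, 477, -344, 20, 2.7],
  [1, 477, -344, 20, 2.7],
  [1, 477, -344, 20, 2.7],
  [1, 477, -344, 20, 2.7],
  [1, 477, -344, 20, 2.7],
  [1, 477, -344, 20, 2.7],
  [1, 477, -344, 20, 2.7],
])

```text
clock: 2.3
eef_pos: [518.3, -34.4, 178.6]
eef_rot: [3.141, -0.0, 0.295]
wrist_force: [-0.1, -1.0, -0.4]
finger_gap: 94.1
finger_force: 0.0
```

Run:
```python
from h import *
np.set_printoptions(precision=1,suppress=True)
c=imaging.camera("wrist");save(c,"w1.png");o,d=ray(c,[320,200]);print(o,d)
rel([519,-33,150])
for t in["magazine","knob","vial_mid"]:
    for f in trace(c,t)[:3]:print(t,np.array(f["rect"]),f["p"])
x=np.array([-.957,-.291,0]);O=np.array([521.7,-32.2,0])
print(proj(c,[O+x*25+[0,0,72],O,O+[0,0,36],O+x*110+[0,0,35]]))
```

```text
[586.  -14.  365.3] [-0.3 -0.1 -1. ]
clock 2.35 pos [518.3 -34.3 178.5] rot [ 3.1 -0.   0.3] rel tool [1.0, -1.0, 28.5]
magazine [324.3 222.2  61.6 124.7] 0.75
knob [324.6 224.7  25.4  82.4] 0.68
vial_mid [243.6 119.2  29.   22.7] 0.59
[[322.5 210.9]
 [322.6 173.9]
 [322.5 179.7]
 [322.8 269.2]]
```

View pics/w1.png

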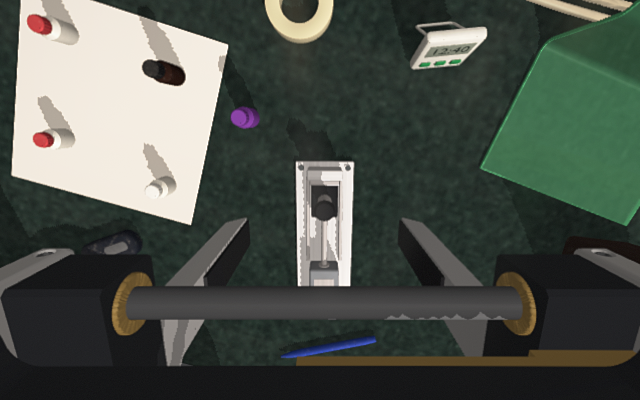

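The wrist view shows the knob cap at about (323,206), the plate front edge at row 162, the dark vial at (165,72) with its cap to the left, and purple at (245,118). I'll zoom in on the knob and the vial.

Run:
```python
from h import *
c=imaging.camera("wrist")
a=cv2.resize(c["img"][155:295,285:365],None,fx=4,fy=4,interpolation=cv2.INTER_CUBIC)
b=cv2.resize(c["img"][30:170,130:230],None,fx=4,fy=4,interpolation=cv2.INTER_CUBIC)
cv2.imwrite("pics/c2.png",np.hstack([a,b])[:,:,::-1])
```

```text
(no output)
```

View pics/c2.png

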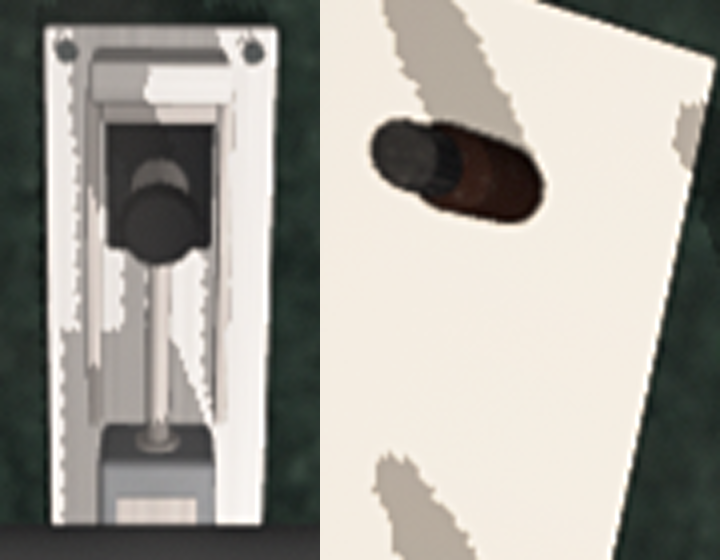

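Run:
```python
from h import *
np.set_printoptions(precision=1,suppress=True)
c=imaging.camera("wrist")
print("knob",at_z(c,[325,210.5],72))
print("vial top",at_z(c,[152,68.7],55),"foot",at_z(c,[177.5,78.2],2))
a=at_z(c,[325.6,162],4);b=at_z(c,[324.5,285],4);print(a,b,np.arctan2(*(a-b)[1::-1]))
k=at_z(c,[325,210.5],72); u=np.array([.957,.291,0])
rel(k+20*u-[0,0,72-58]); rel([k[0],k[1],58])
c=imaging.camera("top");print(proj(c,[k,[k[0]+24,k[1]+7,36]]))
```

```text
knob [499.1 -41.2  72. ]
vial top [582.  157.3  55. ] foot [579.6 157.4   2. ]
[537.5 -30.6   4. ] [379.2 -77.4   4. ] 0.287190157691131
clock 2.6 pos [518.5 -33.7 178.4] rot [-3.1 -0.   0.3] rel tool [-0.7, 1.5, 120.4]
clock 2.6 pos [518.5 -33.7 178.4] rot [-3.1 -0.   0.3] rel tool [-20.7, 1.5, 120.4]
[[410.9 215.3]
 [403.3 203.8]]
```

Emit:
arm_command([
  [0, 2, 1.5, 40, 0],
  [0, 2, 1.5, 40, 0],
  [0, 2, 1.5, 60, 0],
  [0, 2, 1.5, 60, 0],
  [0, 2, 1.5, 60, 0],
  [0, 2, 1.5, 60, 0],
  [0, 2, 1.5, 80, 0],
  [0, 2, 1.5, 100, 0],
  [0, 2, 1.5, 115, 0],
  [0, 2, 1.5, 120, 0],
  [0, 2, 1.5, 120, 0],
], force=20)

```text
clock: 4.03
eef_pos: [521.0, -34.5, 58.6]
eef_rot: [3.142, -0.0, 0.296]
wrist_force: [-0.5, 0.1, -0.0]
finger_gap: 0.5
finger_force: 0.0
```

Emit:
arm_command([
  [0, -5, 0, 0, 0],
  [0, -10, 0, 0, 0],
  [0, -15, 0, 0, 0],
  [0, -20, 0, 0, 0],
  [0, -25, 0, 0, 0],
  [0, -30, 0, 0, 0],
  [0, -35, 0, 0, 0],
  [0, -40, 0, 0, 0],
  [0, -45, 0, 0, 0],
  [0, -50, 0, 0, 0],
  [0, -54, 0, 0, 0],
  [0, -56, 0, 0, 0],
  [0, -58, 0, 0, 0],
])

```text
clock: 5.65
eef_pos: [465.0, -51.6, 58.3]
eef_rot: [-3.142, 0.001, 0.296]
wrist_force: [0.2, 0.1, -0.2]
finger_gap: 0.7
finger_force: 0.0
```

Run:
```python
from h import *
c=imaging.camera("top")
print(monitor.read_state()["wrist_force"],trace(c,"knob")[0]["rect"])
w=imaging.camera("wrist")
a=cv2.resize(w["img"][150:400,220:430],None,fx=2,fy=2);b=cv2.resize(c["img"][180:305,370:460],None,fx=4,fy=4)
cv2.imwrite("pics/c3.png",np.hstack([a,b])[:,:,::-1])
```

```text
Traceback (most recent call last):
IndexError: list index out of range
```

Emit:
arm_command([
  [0, 0, 0, -30, 0],
  [0, 0, 0, -60, 0],
  [0.6, 30, 0, -110, 0],
  [0.6, 50, 0, -120, 0],
  [0.6, 50, 0, -120, 0],
])

```text
clock: 6.38
eef_pos: [513.8, -36.7, 178.5]
eef_rot: [3.141, -0.001, 0.296]
wrist_force: [-0.6, -0.1, -0.5]
finger_gap: 27.4
finger_force: 0.0
```

Run:
```python
from h import *
np.set_printoptions(precision=1,suppress=True)
w=imaging.camera("wrist")
k=np.array([499.1,-41.2,72]);print(proj(w,[k,k-[57.4,17.3,0]]))
cv2.imwrite("pics/c3.png",cv2.resize(w["img"][0:300,100:400],None,fx=2,fy=2)[:,:,::-1])
rel([580,157,100])
```

```text
[[323.6 205.5]
 [323.4 259.8]]
clock 6.425 pos [512.7 -36.8 177.6] rot [-3.1  0.   0.3] rel tool [120.9, -165.7, 77.6]
```

View pics/c3.png

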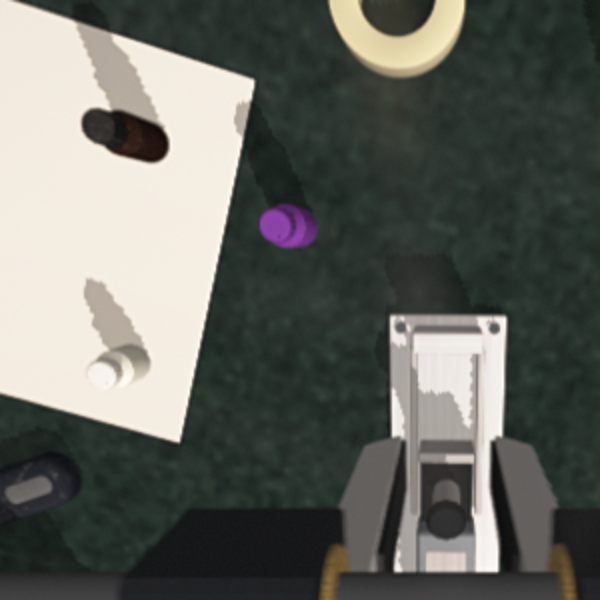

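The knob cap is at about (322,260), which matches the fully back position (323,260), so the follower has caught. Next, the vial.

Emit:
arm_command([
  [0.6, 40, -55, 10, 0],
  [0.6, 80, -110, 20, 0],
  [0.6, 121, -165.5, 40, 0],
  [0.6, 121, -165.5, 60, 0],
  [0.6, 121, -165.5, 75, 0],
  [0.6, 121, -165.5, 75, 0],
  [0.6, 121, -165.5, 75, 0],
])

```text
clock: 7.3
eef_pos: [580.9, 155.6, 104.3]
eef_rot: [3.141, -0.001, 0.294]
wrist_force: [-0.2, 0.2, 1.5]
finger_gap: 56.3
finger_force: 0.0
```

Run:
```python
from h import *
np.set_printoptions(precision=1,suppress=True)
w=imaging.camera("wrist")
for f in trace(w,"vial_mid"):
    ys,xs=np.where(f["region"]);print(f["rect"],f["p"],xs.mean(),ys.mean())
v=np.array([580,157,0]);print(proj(w,[v+[0,0,55],v+[0,0,2]]))
cv2.imwrite("pics/c4.png",cv2.resize(w["img"][100:300,220:420],None,fx=3,fy=3)[:,:,::-1])
rel([580,157,34])
```

```text
[406.5, 244.4, 30.3, 36.9] 0.89 409.5702479338843 241.11363636363637
[321.2, 198.4, 28.7, 37.0] 0.58 319.7645259938838 197.20948012232415
[[321.5 207.7]
 [321.9 192.3]]
clock 7.4 pos [581.1 155.9 104.5] rot [ 3.1 -0.   0.3] rel tool [-0.7, -1.4, 70.5]
```

View pics/c4.png

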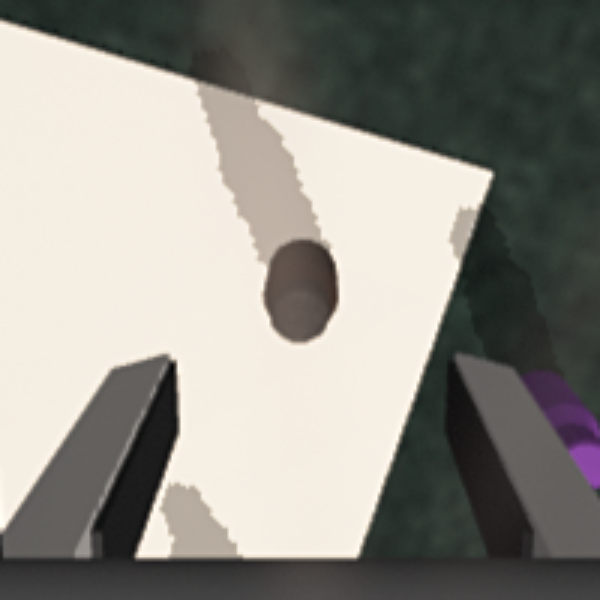

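The vial cap centre is at about (320,205) in the full picture, midway between the fingers to within about 1–2 mm, and purple is clear to the right.

Emit:
arm_command([
  [0.6, 1.3, -2.5, 20, 0],
  [0.6, 1.3, -2.5, 45, 0],
  [0.6, 1.3, -2.5, 62, 0],
  [0.6, 1.3, -2.5, 70.5, 0],
  [0.6, 1.3, -2.5, 70.5, 0],
  [0, 1.3, -2.5, 70.5, 0],
  [0, 1.3, -2.5, 70.5, 0],
  [0, 1.3, -2.5, 70.5, 0],
  [0, 1.3, -2.5, 70.5, 0],
  [0, 1.3, -2.5, 70.5, 0],
  [0, 1.3, -2.5, 70.5, 0],
], force=15)

```text
clock: 8.78
eef_pos: [581.3, 159.5, 33.0]
eef_rot: [3.142, -0.0, 0.296]
wrist_force: [0.7, -0.0, 0.8]
finger_gap: 16.4
finger_force: 15.0
```

Run:
```python
from h import *
w=imaging.camera("wrist");s=imaging.camera("scene")
print(monitor.read_state()["finger_gap"])
p=proj(s,[[581,159,35]])[0].astype(int);print(p)
a=cv2.resize(w["img"][130:330,240:400],None,fx=2.4,fy=2.4)
b=cv2.resize(s["img"][p[1]-40:p[1]+40,p[0]-40:p[0]+40],(384,480),interpolation=cv2.INTER_CUBIC)
cv2.imwrite("pics/c5.png",np.hstack([a,b])[:,:,::-1])
```

```text
16.278325287528286
[286 209]
```

View pics/c5.png

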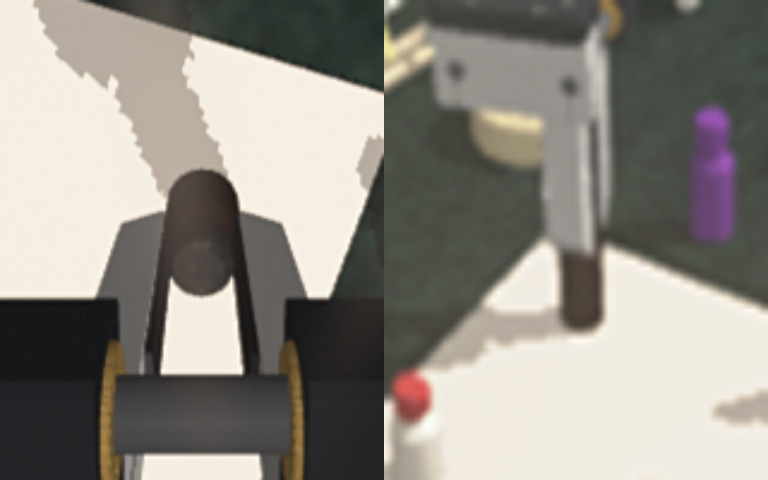

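The scene crop shows the vial standing upright between the fingers, foot at about (582,325) in the crop. The gap reads 16.3 mm where I expected 22 mm, so I'll check numerically how the vial sits relative to the TCP.

Run:
```python
from h import *
np.set_printoptions(precision=1,suppress=True)
w=imaging.camera("wrist");s=monitor.read_state();p=np.array(s["eef_pos"]);print(p,s["eef_rot"])
u=np.array([np.cos(s["eef_rot"][2]),np.sin(s["eef_rot"][2]),0]);t=np.array([u[1],-u[0],0])
for n,q in dict(cap=at_z(w,[323.3,241.7],55),footedge=at_z(w,[324.6,200.8],2)).items():
    print(n,q,"tool",(q-p)@u,(q-p)@t)
# image rows of finger tip predictions, in wrist and scene
sc=imaging.camera("scene")
P=[p+8*u-8*t-[0,0,19],p+8*u+8*t-[0,0,19],p-8*t-[0,0,0]]
print(proj(w,P)); print(proj(sc,[p-[0,0,19]-20*t,p-[0,0,19]-8*t,p-20*t,[p[0],p[1],2],[p[0],p[1],55]]))
```

```text
[581.3 159.5  32.9] [-3.1 -0.   0.3]
cap [581.5 159.7  55. ] tool 0.2689917780493104 -0.06252460918990288
footedge [591.5 161.8   2. ] tool 10.472088566461265 0.8603295018754413
[[312.2 208.6]
 [334.7 208.6]
 [311.3 228.7]]
[[283.8 221.8]
 [285.3 218.9]
 [283.4 214.9]
 [286.5 221.3]
 [285.6 201.9]]
```

Emit:
arm_command([
  [0.5, 0, 0, 0, 0],
  [0.5, 0, 0, 0, 0],
  [0.5, 0, 0, 3, 0],
  [0.5, 0, 0, 6, 0],
  [0.5, 0, 0, 9, 0],
  [0.5, 0, 0, 9, 0],
  [0, 0, 0, 9, 0],
  [0, 0, 0, 9, 0],
  [0, 0, 0, 9, 0],
  [0, 0, 0, 9, 0],
  [0, 0, 0, 9, 0],
], force=15)

```text
clock: 10.35
eef_pos: [581.3, 159.5, 23.9]
eef_rot: [3.142, -0.0, 0.296]
wrist_force: [-0.7, -0.3, 0.8]
finger_gap: 20.7
finger_force: 15.0
```

Emit:
arm_command([
  [0, 0, 0, -10, 0],
  [0, 0, 0, -30, 0],
  [0, 0, 0, -60, 0],
  [0, 0, 0, -88, 0],
  [0, -20, 24, -88, 0],
  [0, -48, 58, -88, 0],
  [0, -78, 94, -88, 0],
  [0, -108, 130, -88, 0],
  [0, -130, 156, -88, 0],
  [0, -140, 168, -88, 0],
  [0, -140, 168, -88, 0],
  [0, -140, 168, -88, 0],
  [0, -140, 168, -88, 0],
])

```text
clock: 11.98
eef_pos: [496.5, -41.2, 111.8]
eef_rot: [-3.141, 0.0, 0.297]
wrist_force: [-0.3, 0.0, 1.1]
finger_gap: 20.8
finger_force: 15.0
```

Run:
```python
from h import *
np.set_printoptions(precision=1,suppress=True)
w=imaging.camera("wrist");s=imaging.camera("scene");p=np.array(monitor.read_state()["eef_pos"])
rel([496.2,-42.1,29]);print(monitor.read_state()["finger_gap"])
print(proj(s,[p+[0,0,31],p-[0,0,22],[496.2,-42.1,6]]),proj(w,[p+[0,0,31],p-[0,0,22],[496.2,-42.1,6],[523.1,-34,36]]))
q=proj(s,[p])[0].astype(int)
a=cv2.resize(w["img"][130:330,240:400],None,fx=2.4,fy=2.4)
b=cv2.resize(s["img"][q[1]-30:q[1]+50,q[0]-40:q[0]+40],(384,480),interpolation=cv2.INTER_CUBIC);print(q)
cv2.imwrite("pics/c6.png",np.hstack([a,b])[:,:,::-1])
```

```text
clock 12.075 pos [496.4 -41.4 111.7] rot [-3.1  0.   0.3] rel tool [-0.4, 0.6, 82.7]
20.672773386230297
[[359.  142.8]
 [357.7 162.4]
 [356.  191.2]] [[323.8 248.8]
 [323.7 218.2]
 [324.3 191.4]
 [324.5 168.5]]
[358 154]
```

View pics/c6.png

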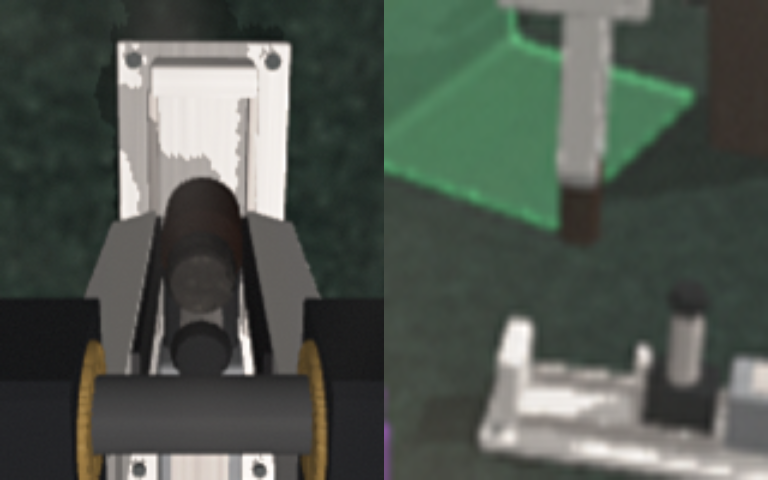

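The vial hangs upright, with its foot about 25 mm below the fingertips, and is centred over the channel. Lowering it.

Emit:
arm_command([
  [0, -0.4, 0.6, 20, 0],
  [0, -0.4, 0.6, 45, 0],
  [0, -0.4, 0.6, 62, 0],
  [0, -0.4, 0.6, 72, 0],
  [0, -0.4, 0.6, 77, 0],
  [0, -0.4, 0.6, 80, 0],
  [0, -0.4, 0.6, 81.5, 0],
  [0, -0.4, 0.6, 82.5, 0],
  [0, -0.4, 0.6, 83, 0],
  [0, -0.4, 0.6, 83, 0],
])

```text
clock: 13.32
eef_pos: [496.1, -42.7, 28.9]
eef_rot: [3.142, -0.0, 0.296]
wrist_force: [-0.2, 0.2, 0.4]
finger_gap: 20.9
finger_force: 15.0
```

Emit:
arm_command([
  [0, 0, 0, 0.5, 0],
  [0, 0, 0, 1, 0],
  [0, 0, 0, 1.2, 0],
  [0, 0, 0, 1.2, 0],
])

```text
clock: 13.82
eef_pos: [496.2, -42.7, 27.8]
eef_rot: [3.141, -0.0, 0.296]
wrist_force: [0.6, -0.2, 3.3]
finger_gap: 20.9
finger_force: 15.0
```

Contact with 3 N of upward force, so the vial is on the floor. Opening gently, then lifting.

Emit:
arm_command([
  [0.3, 0, 0, 0, 0],
  [0.4, 0, 0, 0, 0],
  [0.5, 0, 0, 0, 0],
  [0.5, 0, 0, 0, 0],
  [0.5, 0, 0, -15, 0],
  [0.5, 0, 0, -40, 0],
  [0.5, 0, 0, -80, 0],
  [0.5, 0, 0, -120, 0],
  [0.5, 30, 0, -130, 0],
  [0.5, 30, 0, -130, 0],
  [0.5, 30, 0, -130, 0],
])

```text
clock: 15.2
eef_pos: [524.0, -34.0, 157.5]
eef_rot: [-3.141, 0.001, 0.296]
wrist_force: [0.1, 0.7, -0.6]
finger_gap: 47.2
finger_force: 0.0
```

Run:
```python
from h import *
np.set_printoptions(precision=1,suppress=True)
w=imaging.camera("wrist")
v=np.array([496.2,-42.7,0]);print(proj(w,[v+[0,0,59],v+[0,0,6]]))
k=np.array([499.1-57.4,-41.2-17.3,0]);print("knob px",proj(w,[k+[0,0,72]]));u=np.array([.957,.29,0])
rel(k-23*u+[0,0,58])
cv2.imwrite("pics/c7.png",cv2.resize(w["img"][130:330,240:400],None,fx=3,fy=3)[:,:,::-1])
```

```text
[[323.8 220.9]
 [323.8 205.8]]
knob px [[323.1 278.9]]
clock 15.25 pos [523.9 -34.1 157.3] rot [-3.1  0.   0.3] rel tool [-108.8, -0.6, 99.3]
```

View pics/c7.png

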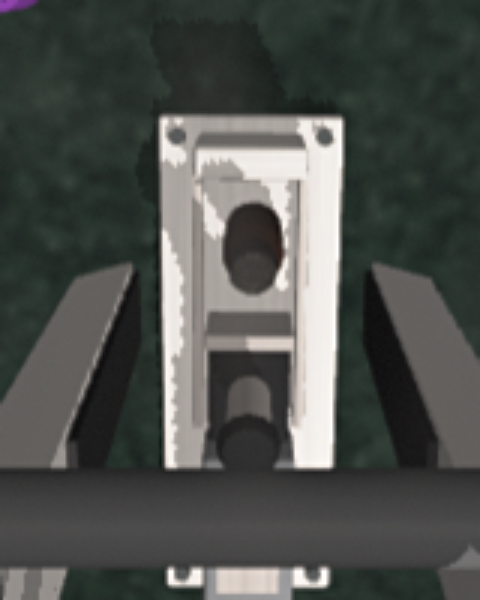

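The vial stands upright in the track, cap at (323,219) as predicted, and the follower is still back with its knob at about (323,278). Next I go behind the knob with the fingers shut.

Emit:
arm_command([
  [0, -30, -0.6, 0, 0],
  [0, -60, -0.6, 0, 0],
  [0, -90, -0.6, 0, 0],
  [0, -109, -0.6, 0, 0],
  [0, -109, -0.6, 0, 0],
  [0, -109, -0.6, 20, 0],
  [0, -109, -0.6, 50, 0],
  [0, -109, -0.6, 75, 0],
  [0, -109, -0.6, 90, 0],
  [0, -109, -0.6, 98, 0],
  [0, -109, -0.6, 101, 0],
  [0, -109, -0.6, 101, 0],
], force=20)

```text
clock: 16.75
eef_pos: [420.3, -65.1, 56.8]
eef_rot: [-3.141, 0.0, 0.296]
wrist_force: [-2.0, -0.3, -0.9]
finger_gap: 0.3
finger_force: 0.9
```

Emit:
arm_command([
  [0, 3, 0, 0, 0],
  [0, 6, 0, 0, 0],
  [0, 9, 0, 0, 0],
  [0, 12, 0, 0, 0],
  [0, 14, 0, 0, 0],
  [0, 16, 0, 0, 0],
  [0, 18, 0, 0, 0],
  [0, 19, 0, 0, 0],
  [0, 19, 0, 0, 0],
  [0, 19, 0, 0, 0],
  [0, 10, 0, 0, 0],
  [0, 0, 0, -20, 0],
  [0, 0, 0, -60, 0],
  [0, 0, 0, -100, 0],
  [0, 90, 0, -110, 0],
  [0.5, 100, 0, -110, 0],
  [0.5, 100, 0, -110, 0],
  [0.5, 100, 0, -110, 0],
])

```text
clock: 19.0
eef_pos: [515.0, -36.2, 166.2]
eef_rot: [-3.141, 0.001, 0.296]
wrist_force: [-0.3, -0.2, -0.3]
finger_gap: 26.9
finger_force: 0.0
```

Run:
```python
from h import *
np.set_printoptions(precision=1,suppress=True)
w=imaging.camera("wrist")
O=np.array([523.1,-34.05,0]);u=np.array([.957,.29,0])
print(proj(w,[O-11*u+[0,0,59],O-28*u+[0,0,59],O-47*u+[0,0,72],O-85*u+[0,0,72]]),monitor.read_state()["clock"])
cv2.imwrite("pics/c8.png",cv2.resize(w["img"][130:330,240:400],None,fx=3,fy=3)[:,:,::-1])
```

```text
[[323.8 193. ]
 [323.8 209.1]
 [323.8 231.3]
 [323.8 266.3]] 19.05
```

View pics/c8.png

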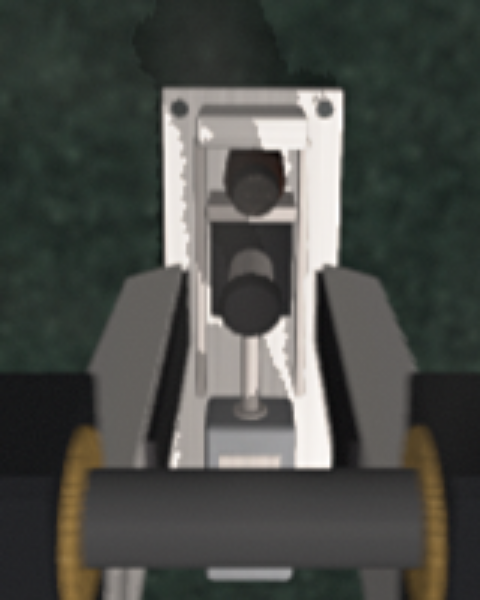

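The vial is clamped upright: its cap is at (325,194) against a predicted (324,193), and the knob is at (323,231), which is 22 mm of travel. The gripper is clear.

```bash
python3 -c "
from cell import job;print(job.sign_off())"
```

```text
the job is handed in; nothing more can be done
None
```

I loaded the tallest vial into the magazine and handed the job in at about 19 s; the last wrist picture showed it upright against the front stop, the follower closed onto it at about 22 mm travel, and the gripper clear. The sign-off returned no verdict.

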